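# Fetch the cup's lid from behind the reagent bottles

### The job

The lid of the open sample cup lies boxed in behind three bottles on the reagent station. First set all three bottles aside, upright on the low square stand, then fetch the lid and lay it centred on the cup, and then put every bottle back upright on the very place of the station where it stood at the start. Do not drop or tip over a bottle, do not knock over the cup, and leave the label roll and the timer alone.

Things in the scene. Friction and masses are not known exactly. Their poses are not given: they have to be found in the camera images.
- amber_bottle: brown glass reagent bottle with a black cap, the smallest of the three bottles: 48 mm in diameter, 95 mm tall, 100 g, loose, standing on one of the three bottle places of the station. Origin at the centre of its underside, z up along its axis. Grip it round the body from above (in collision a plain cylinder up to 92 mm)
- labelled_bottle: white plastic reagent bottle with a printed label band and a broad coloured screw cap: 58 mm in diameter, 113 mm tall, 150 g, loose, standing on one of the bottle places. Origin at the centre of its underside, z up. The collision shape is a cylinder of 58 mm up to 107 mm height
- plain_bottle: white plastic bottle without a label band, with a white cap of its own colour: 62 mm in diameter, 120 mm tall, 110 g, loose, standing on one of the bottle places. Origin at the centre of its underside, z up. The collision shape is a cylinder of 62 mm up to 115 mm height
- lid: flat white plastic lid of the sample cup, a disc 58 mm in diameter and 11 mm thick, 15 g, loose, lying on the station's fourth, innermost place. Origin at the centre of its underside, z up. Solid underneath: it rests flat on the cup's rim and does not clip
- cup: open translucent sample cup, 55 mm in diameter at the rim, slightly tapered, 60 mm high, 80 g, loose, standing on the worktop near the stand. (Between the station and these stands a mini centrifuge 196 mm tall; a monitor 310 mm tall stands left of the station.) Origin at the centre of its underside, z up; the rim is 60 mm above the origin
- station: reagent station: fixed flat grey block 16 mm thick with four flush black round inlays. Origin on the worktop under the lid's inlay; z up, top at z 16 mm; it spans x -112 to +48, y -112 to +112 mm. Bottle inlays, 68 mm in diameter, at (x, y) = (-72, 0), (-12.5, 71), (-12.5, -71) mm; which bottle stands on which varies. Bottles stand within 3 mm of the inlays' centres
- stand: set-down stand: fixed low square aluminium riser, 180 x 180 mm, 20 mm tall, with a grey sheet on top, on the worktop. Origin at the centre of its underside, axes along its sides; its top is 20 mm above the origin. The bottles are parked here, their centres at most 85 mm from the stand's centre along each side
- roll: bystander: white roll of labels lying flat, 58 mm in diameter, 26 mm tall, loose. Origin at the centre of its underside. Leave alone
- bench_timer: bystander: flat white bench timer, 62 x 62 mm, 16 mm tall, loose. Origin at the centre of its underside. Leave alone
Not all that is in view belongs to the job. What is shaped like the plain_bottle but green or turquoise is not meant.

How it is judged:
On the way, in this order (a step that is already met when the one before it is completed fails the run):
1. all three bottles stand upright on the stand, released, before the lid is taken (x of amber_bottle in the frame of stand between -0.085 and 0.085 m and y of amber_bottle in the frame of stand between -0.085 and 0.085 m and z of each of amber_bottle, labelled_bottle, plain_bottle in the frame of stand below 0.026 m and angle between each of amber_bottle, labelled_bottle, plain_bottle's own z axis and vertical below 0.1 rad and linear speed of each of amber_bottle, labelled_bottle, plain_bottle below 0.03 m/s and contact force between each of amber_bottle, labelled_bottle, plain_bottle and the fingers below 0.05 N and x of labelled_bottle in the frame of stand between -0.085 and 0.085 m and y of labelled_bottle in the frame of stand between -0.085 and 0.085 m and x of plain_bottle in the frame of stand between -0.085 and 0.085 m and y of plain_bottle in the frame of stand between -0.085 and 0.085 m and distance of lid from where it was at the start of the episode below 0.02 m), for 0.2 s.
2. the lid lies centred on the cup, released, while the bottles still stand on the stand (horizontal distance between lid and cup below 0.01 m and z of lid in the frame of cup between 0.055 and 0.066 m and angle between lid's own z axis and vertical below 0.12 rad and angle between each of cup, amber_bottle, labelled_bottle, plain_bottle's own z axis and vertical below 0.1 rad and contact force between lid and the fingers below 0.05 N and linear speed of each of lid, amber_bottle, labelled_bottle, plain_bottle below 0.03 m/s and x of amber_bottle in the frame of stand between -0.085 and 0.085 m and y of amber_bottle in the frame of stand between -0.085 and 0.085 m and z of each of amber_bottle, labelled_bottle, plain_bottle in the frame of stand below 0.026 m and x of labelled_bottle in the frame of stand between -0.085 and 0.085 m and y of labelled_bottle in the frame of stand between -0.085 and 0.085 m and x of plain_bottle in the frame of stand between -0.085 and 0.085 m and y of plain_bottle in the frame of stand between -0.085 and 0.085 m), for 0.2 s.
At the end, for the whole second after the job is handed in: Each bottle stands upright (within 0.08 rad) within 12 mm of where it stood at the start; the lid lies on the cup's rim, flat and within 10 mm of the cup's axis, and the cup stands upright (within 0.1 rad); all is released and at rest (distance of each of amber_bottle, labelled_bottle, plain_bottle from where it was at the start of the episode below 0.012 m and angle between each of amber_bottle, labelled_bottle, plain_bottle's own z axis and vertical below 0.08 rad and linear speed of each of amber_bottle, labelled_bottle, plain_bottle, cup below 0.02 m/s and contact force between each of amber_bottle, labelled_bottle, plain_bottle, lid and the fingers below 0.05 N and horizontal distance between lid and cup below 0.01 m and z of lid in the frame of cup between 0.055 and 0.066 m and angle between lid's own z axis and vertical below 0.12 rad and angle between cup's own z axis and vertical below 0.1 rad and linear speed of lid below 0.03 m/s); the robot touches nothing.
It fails at once if a bottle is tipped by more than 0.5 rad (angle between any of amber_bottle, labelled_bottle, plain_bottle's own z axis and vertical above 0.5 rad).
It fails at once if a bottle is dropped: it moves at over 0.45 m/s with no finger on it ((linear speed of amber_bottle above 0.45 m/s and contact force between amber_bottle and the fingers below 0.05 N) or (linear speed of labelled_bottle above 0.45 m/s and contact force between labelled_bottle and the fingers below 0.05 N) or (linear speed of plain_bottle above 0.45 m/s and contact force between plain_bottle and the fingers below 0.05 N)).
It fails at once if the cup is tipped by more than 0.4 rad (angle between cup's own z axis and vertical above 0.4 rad).
It fails at once if the roll or the timer is moved by more than 15 mm (distance of any of roll, bench_timer from where it was at the start of the episode above 0.015 m).
It also fails if it takes over 152 s, if anything falls off the work surface, if the arm or the gripper's body presses on something with over 40 N, if the wrist force passes 120 N, or if a joint passes its speed limit or range.

### The arm

A 6-joint arm with a two-finger parallel gripper is mounted at the origin on the work surface; the furniture and walls round the work are solid. World frame = base frame: x ahead of the robot, y to its left, z up, the work surface at z = 0. Lengths are in m, angles in rad, forces in N, time in s.
With the tool pointing down it reaches from about 0.3 to 0.775 m from the base axis. Payload 14.6 kg.
Tool frame: the origin (TCP) lies at the very end of the fingers, on their centre line; the grasp point (between the pads) lies 19 mm behind it; z points along the fingers, y is the line along which they close (so a half turn about z gives the same grasp; the last joint's range is limited). The gripper opens to 94 mm and grips with 3 to 60 N. Pads are 16 mm wide; open, the fingers measure 119 mm over their backs; the gripper's body (75 mm by 177 mm) begins 78 mm behind the grasp point.
Start: joints at [-1.246, 0.3, 1.521, -0, 1.321, -0.067], TCP at [0.21, -0.508, 0.205] pointing down, gripper open.
Joint ranges: [-3.03, 3.03], [-0.79, 2.21], [0.23, 2.52], [-1.04, 4.18], [0, 3.07], [-2.55, 2.55]. Speed limits (rad/s): [2.22, 2.22, 2.57, 3.14, 3.14, 3.14].

### API

Orientations are given as [roll, pitch, yaw] about the fixed x, y, z axes, in that order (R = Rz(yaw) Ry(pitch) Rx(roll)).
In Python, from station import ctrl, cams gives the robot as it stands. The module is installed in compiled form; this text tells all that it offers.
- The arm moves only by the tool arm_command, never from a script. Its argument "plan" is a list that holds one entry, the list of rows, each a list of 7 numbers: the shift along the tool's x, y, z in fractions of the full range, 1 being 1000 mm, then the turn, a rotation vector about the tool's x, y, z in normalised numbers (1 is pi/2 rad), then the closure, from -1 (fully open) to 1 (shut). A call has 1 to 12 rows; each row is the pose to reach, as a shift and turn from the pose commanded when the call began, along the tool's axes at that moment; what a row does not reach only later rows make up. A row lasts 1/10 s, in which the tool goes at most 50 mm and 8.59 degrees, less where a joint would pass 70% of its speed; a pose out of reach is approached as far as the arm can. A call with a gripper value outside its range is refused whole. The fingers move at their own pace and stop on an object; "squeeze" is the grip in N (left out, the last holds). Time passes only in rows, so rows that repeat a pose let the fingers close. It gives the time, the measured TCP pose, the force, the opening and the grip force at its end, in the units of the state.
- ctrl.get_obs(): the state, without advancing time (a new reading comes with each control period).
- cams.camera(name): name is "side" or "top"; returns (picture, depth): 420x560x3 uint8, blue, green, red; 420x560 float32, m along the optical axis (not along the pixel's ray), 0 where there is no reading.
- cams.camera_info(name): a dict with "fx", "fy", "cx", "cy" (pixels), "world_to_cam" (4x4, takes a point from world to camera coordinates). Camera axes: x right, y down, z forward; pixel columns grow to the right and rows downward; lengths in m; the calibration is good to about 2 mm. A picture is of the moment at which its call begins. camera_info takes no time and is no camera call.
- ctrl.hand_in(): hands the job in; it is judged then, once.
The state is a dict: "time_s": time; "qpos": joint angles; "joint_vel": joint speeds; "tau": joint torques, N m; "ee_pos": TCP position; "eef_rot": TCP orientation; "force": force on the tool from outside, world axes, zero at the start; "moment": the same for the moment, N m; "grip_width": finger opening in m; "grip_force": force on a finger pad.
Only numpy, scipy, OpenCV 4.12 (cv2) and the standard library are available. Lean on these libraries where they do the work, as an engineer would, in place of code of your own. Each camera call takes 0.05 s, during which the arm holds its last target. There are 200 camera calls.

## Working session

There is one attempt and no reset: what is moved stays moved. The work goes in short steps, Python scripts to look and compute and a tool call to move; the robot and the scene stay as the last step left them, time stands still between calls to the robot, and variables do not carry over. Pictures are saved under pics/ and viewed, at most 14 in all, crops included, and the job is handed in when it is done.

Besides the shell and the picture viewer there is one more tool, called as name(argument=value, ...), one argument or row to a line, values as JSON. arm_command: Moves the arm, as the interface text tells. Its arguments: {"type":"object","properties":{"plan":{"type":"array"},"squeeze":{"type":"number"}},"required":["plan"]}

```bash
mkdir -p pics; cat > h.py <<'E'
import numpy as np, cv2
from station import ctrl, cams
def snap(n):
    p,d=cams.camera(n); i=cams.camera_info(n); return p,d,i
def cloud(d,i):
    v,u=np.mgrid[:d.shape[0],:d.shape[1]]
    P=np.stack([(u-i['cx'])/i['fx']*d,(v-i['cy'])/i['fy']*d,d,np.ones_like(d)],-1)
    W=P@np.linalg.inv(i['world_to_cam']).T
    W=W[...,:3]; W[d<=0]=np.nan; return W
def ray(u,v,i,z):
    T=np.linalg.inv(i['world_to_cam']); r=T[:3,:3]@[(u-i['cx'])/i['fx'],(v-i['cy'])/i['fy'],1]; c=T[:3,3]
    return c+r*(z-c[2])/r[2]
E
python3 - <<'E'
from h import *
for n in('top','side'):
    p,d,i=snap(n); cv2.imwrite(f'pics/{n}0.png',p); np.savez(f'{n}0.npz',p=p,d=d)
    print(n,i['fx'],i['cx'],i['cy'],np.linalg.inv(i['world_to_cam']).round(3).tolist(),(d>0).mean())
o=ctrl.get_obs(); print(o['ee_pos'],o['eef_rot'],o['time_s'],o['grip_width'])
E
```

```text
top 529.4481740337446 274.89056187152465 211.18070265990258 [[-0.003, -0.986, 0.166, 0.19], [-1.0, 0.002, -0.003, 0.022], [0.002, -0.166, -0.986, 1.519], [0.0, 0.0, 0.0, 1.0]] 0.996203231292517
side 460.5640035496894 280.29130585260924 207.8078802639408 [[0.005, 0.776, -0.63, 1.326], [1.0, 0.002, 0.011, 0.003], [0.01, -0.63, -0.776, 1.133], [0.0, 0.0, 0.0, 1.0]] 0.9958460884353741
[ 0.20994608 -0.50808868  0.20493734] [-3.14053006e+00 -1.01108406e-04  3.91789924e-01] 0.1 0.09382859567092627
```

View pics/top0.png

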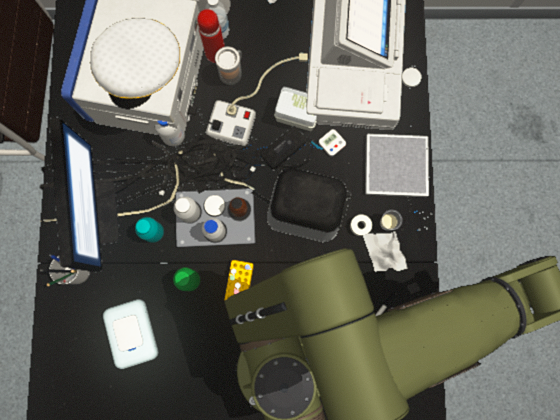

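View pics/side0.png

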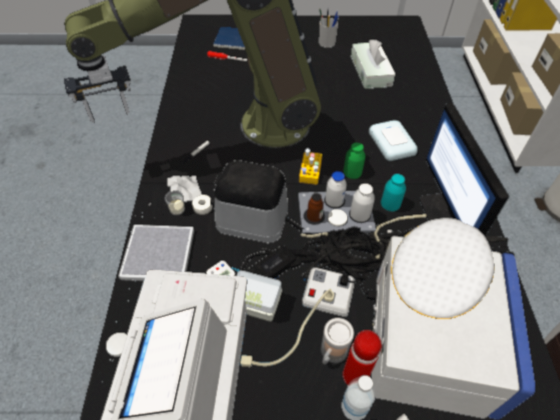

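Top view: plain bottle candidates are the white one (185,207) and the turquoise (149,229) or green (186,279) decoys. The labelled bottle has the blue cap (211,228) and the amber bottle is at (238,208). The lid is at (213,205); similar white discs are the roll (361,224) and a disc at (411,77). The cup is at (390,220), the stand at (397,165) and the timer at (332,142). By the description I choose white (185,207), blue cap, brown, and the disc between them. Next I measure these and check them in a crop.

```bash
cat > m.py <<'E'
from h import *
def load(n):
    f=np.load(n+'0.npz'); return f['p'],f['d'],cams.camera_info(n)
if __name__=='__main__':
    W={}
    for n in('top','side'):
        p,d,i=load(n); W[n]=cloud(d,i)
    seeds={'top':dict(plain=(185,203),label=(211,226),amber=(238,205),lid=(213,206),cup=(390,220),roll=(361,224),timer=(332,142)),
           'side':dict(plain=(365,189),label=(338,178),amber=(315,200),lid=(338,217),cup=(177,203),roll=(202,204),timer=(220,270))}
    for n in seeds:
        w=W[n]; _,_,i=load(n)
        for k,(u,v) in seeds[n].items():
            a=w[v-25:v+26,u-25:u+26].reshape(-1,3)
            c=w[v,u]; 
            z=np.nanmedian(w[v-1:v+2,u-1:u+2,2]) 
            # flood of top surface: pixels within 6mm of seed height, connected
            m=(np.abs(w[...,2]-z)<.006).astype(np.uint8)
            _,L=cv2.connectedComponents(m,connectivity=4); m=(L==L[v,u])
            q=w[m]; (cx,cy),r=cv2.minEnclosingCircle((q[:,:2]*1000).astype(np.float32))
            print(n,k,'z %.4f'%z,'n',m.sum(),'mean',q.mean(0).round(4),'circ',round(cx,1),round(cy,1),'r',round(r,1))
    for n,(u,v) in dict(top=(397,165),side=(157,252)).items():
        for nm,s in (('stand',(u,v)),('station',dict(top=(188,240),side=(310,222))[n])):
            w=W[n]; x,y=s; z=np.nanmedian(w[y-1:y+2,x-1:x+2,2])
            m=(np.abs(w[...,2]-z)<.007).astype(np.uint8); _,L=cv2.connectedComponents(m,connectivity=4); m=(L==L[y,x]).astype(np.uint8)
            q=(w[m>0][:,:2]*1000).astype(np.float32); print(n,nm,z.round(4),cv2.minAreaRect(q),len(q))
    p=load('top')[0][180:260,140:420]; s=load('side')[0][130:290,110:430]
    cv2.imwrite('pics/crop.png',np.vstack([cv2.resize(p,(640,183),interpolation=2),cv2.resize(s,(640,320),interpolation=2)]))
    # map of heights
    q=np.vstack([W[n].reshape(-1,3) for n in W]); q=q[np.isfinite(q).all(1)]
    print('max z, grid 4cm rows x .26..1.0, cols y .4..-.6')
    for x in np.arange(.26,.96,.04):
        print('%.2f'%x,*['%4d'%(1000*np.max(q[(abs(q[:,0]-x)<.02)&(abs(q[:,1]-y)<.02)][:,2],initial=0)) for y in np.arange(.4,-.62,-.04)])
E
python3 m.py
```

```text
top plain z 0.1358 n 155 mean [0.4397 0.2646 0.1356] circ 439.8 264.7 r 19.2
top label z 0.1285 n 140 mean [0.3837 0.1897 0.129 ] circ 383.8 189.7 r 18.1
top amber z 0.1116 n 89 mean [0.4496 0.1229 0.1111] circ 449.8 123.0 r 15.3
top lid z 0.0258 n 296 mean [0.4581 0.1927 0.0267] circ 459.3 192.7 r 31.9
top cup z 0.0265 n 156 mean [ 0.4137 -0.31    0.0256] circ 412.2 -308.4 r 22.5
top roll z -0.0023 n 41 mean [ 0.4038 -0.23   -0.001 ] circ 404.0 -229.7 r 11.3
top timer z 0.0160 n 355 mean [ 0.6479 -0.1496  0.0147] circ 648.1 -149.7 r 38.8
side plain z 0.1359 n 114 mean [0.4427 0.2637 0.1347] circ 444.9 265.7 r 22.4
side label z 0.1279 n 93 mean [0.3863 0.1884 0.1278] circ 385.0 189.3 r 19.9
side amber z 0.1061 n 67 mean [0.4526 0.1222 0.1075] circ 451.3 121.1 r 16.2
side lid z 0.0268 n 230 mean [0.4615 0.1916 0.0259] circ 460.3 189.1 r 31.6
side cup z 0.0542 n 28 mean [ 0.4332 -0.2988  0.0546] circ 432.3 -299.0 r 15.9
side roll z 0.0046 n 14 mean [ 0.3897 -0.2301  0.0043] circ 389.9 -229.2 r 8.4
side timer z 0.0127 n 252 mean [ 0.6398 -0.1496  0.0134] circ 648.8 -151.2 r 38.9
top sta
[... 2272 characters left out ...]
   11    0    0    0    0
0.78  329  319  301  285  252   41   42   79   49    8   93   96  103  117  118  116  118  117  104   92    9    8    0    0    0    0
0.82  321  304  289  277  255    9  117  115   21    7   10    8  105  119  118  120  185  159  130   97   18    7    0    0    0    0
0.86  307  293  283  272  215  117  118  116   11   12    9    9  106  214  241  224  194  163  134   98   20   13    0    0    0    0
0.90  288  283  275  259  220  221  211  116   12   11   17   40  103  214  243  227  196  166  138  100   14    7    0    0    0    0
0.94  219  218  218  219  217  222  218   10    8    8    8   32  102  201  242  230  200  168  142  103    9   11    0    0    0    0
```

View pics/crop.png

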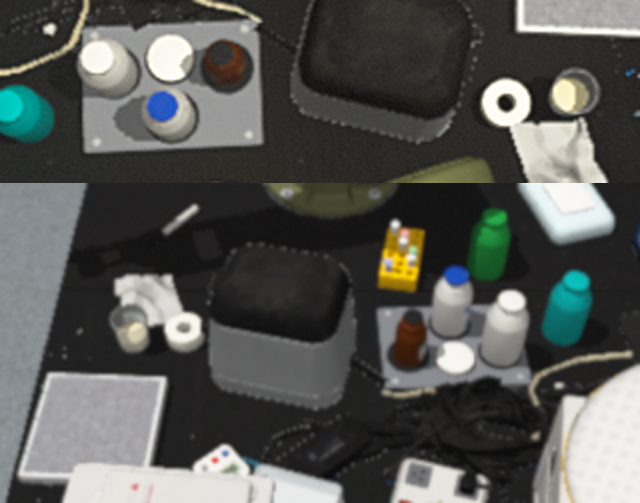

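The crop confirms the choice: plain white bottle, blue-capped labelled bottle, brown amber bottle, and the white disc lid between them. The heights agree with the text. A last measurement covers the cup's rim, the clearances and the station fit.

```bash
python3 - <<'E'
from m import *
W={n:cloud(load(n)[1],load(n)[2]) for n in('top','side')}
for n in W:
    w=W[n]; m=(w[...,2]>.045)&(w[...,2]<.072)&(w[...,0]>.36)&(w[...,0]<.48)&(w[...,1]>-.36)&(w[...,1]<-.255)
    q=w[m]; print(n,'cup',len(q),np.median(q,0).round(4),cv2.minEnclosingCircle((q[:,:2]*1000).astype(np.float32)))
    m=(w[...,2]>.018)&(w[...,2]<.035)&(w[...,0]>.36)&(w[...,0]<.46)&(w[...,1]>-.275)&(w[...,1]<-.2)
    q=w[m]; print(' roll',len(q),cv2.minEnclosingCircle((q[:,:2]*1000).astype(np.float32)))
q=np.vstack([W[n].reshape(-1,3) for n in W]); q=q[np.isfinite(q).all(1)]
c=q[(q[:,2]>.1)&(q[:,2]<.25)&(q[:,0]>.35)&(q[:,0]<.56)&(q[:,1]>-.25)&(q[:,1]<.095)]
print('centrif',np.percentile(c,[.5,99.5],0).round(3))
t=q[(q[:,2]>.1)&(q[:,0]>.34)&(q[:,0]<.5)&(q[:,1]>.31)&(q[:,1]<.45)]; print('turq',np.percentile(t,[1,99],0).round(3))
t=q[(q[:,2]>.15)&(q[:,0]>.3)&(q[:,0]<.62)&(q[:,1]>.3)&(q[:,1]<.8)]; print('monitor',np.percentile(t,[1,99],0).round(3))
for x in (.495,.505,.515,.525): print(x,[int(1000*np.percentile(q[(abs(q[:,0]-x)<.005)&(abs(q[:,1]-y)<.005)][:,2],90)) for y in np.arange(.16,.23,.01)])
# station fit from mean of both views
L=dict(lid=(.459,.192),lab=(.3848,.189),pl=(.441,.2645),am=(.451,.1225))
S=dict(lid=(0,0),lab=(-.072,0),pl=(-.0125,.071),am=(-.0125,-.071))
A=np.array([S[k] for k in L]);B=np.array([L[k] for k in L]);a=A-A.mean(0);b=B-B.mean(0)
yaw=np.arctan2((a[:,0]*b[:,1]-a[:,1]*b[:,0]).sum(),(a*b).sum());R=np.array([[np.cos(yaw),-np.sin(yaw)],[np.sin(yaw),np.cos(yaw)]])
print('yaw',yaw,dict(zip(L,((a@R.T)+B.mean(0)).round(4).tolist())))
a=load('top')[0][195:245,340:420];b=load('side')[0][180:230,145:225]
cv2.imwrite('pics/cup.png',np.hstack([cv2.resize(k,(400,250),interpolation=cv2.INTER_CUBIC) for k in(a,b)]))
E
```

```text
top cup 97 [ 0.4138 -0.3141  0.0581] ((410.5484924316406, -306.35443115234375), 27.906957626342773)
 roll 271 ((395.9536437988281, -229.26779174804688), 35.08462905883789)
side cup 142 [ 0.4042 -0.3072  0.0549] ((409.601318359375, -307.8098449707031), 30.53247833251953)
 roll 197 ((404.1339111328125, -227.7454376220703), 30.889005661010742)
centrif [[ 0.364 -0.177  0.102]
 [ 0.538  0.03   0.202]]
turq [[0.365 0.351 0.1  ]
 [0.408 0.389 0.125]]
monitor [[0.303 0.486 0.153]
 [0.617 0.55  0.314]]
0.495 [19, 18, 21, 20, 19, 18, 19, 23]
0.505 [19, 18, 20, 17, 18, 19, 29, 31]
0.515 [32, 33, 33, 4, 5, 25, 32, 36]
0.525 [40, 54, 53, 47, 42, 45, 49, 53]
yaw 0.0666077787382997 {'lid': [0.4581, 0.1936], 'lab': [0.3863, 0.1888], 'pl': [0.4409, 0.2636], 'am': [0.4504, 0.1219]}
```

View pics/cup.png

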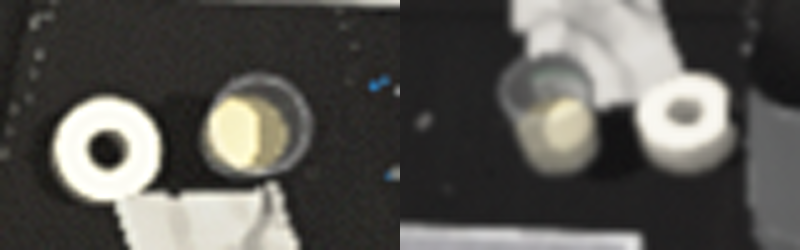

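The cup rim centre is about (0.411, -0.307), roughly top-view pixel (392,219), with the roll well clear beside it. I turn to yaw π/2 and raise the tool.

Careful with the scale: shifts go in shares of 1000 mm and turns go in shares of pi/2 rad. That gives: -95 mm is -0.095, -84 mm is -0.084, -1.179 rad is -0.7506.

arm_command(
  plan=[
    [[0,0,-0.012,0,0,-0.0828,-1],[0,0,-0.024,0,0,-0.1655,-1],[0,0,-0.036,0,0,-0.2483,-1],[0,0,-0.048,0,0,-0.331,-1],[0,0,-0.06,0,0,-0.4138,-1],[0,0,-0.072,0,0,-0.4966,-1],[0,0,-0.084,0,0,-0.5793,-1],[0,0,-0.095,0,0,-0.6621,-1],[0,0,-0.095,0,0,-0.7506,-1],[0,0,-0.095,0,0,-0.7506,-1]],
  ],
  squeeze=15,
)

```text
time_s: 1.1
ee_pos: [0.21, -0.5083, 0.3003]
eef_rot: [-3.141, -0.0, 1.573]
force: [-0.2, -0.6, 0.5]
grip_width: 0.0942
grip_force: 0.0
```

Converted, 485 mm is 0.485, 440 mm is 0.44.

arm_command(
  plan=[
    [[0.03,0.03,0,0,0,0,-1],[0.06,0.065,0,0,0,0,-1],[0.095,0.1,0,0,0,0,-1],[0.13,0.135,0,0,0,0,-1],[0.17,0.165,0,0,0,0,-1],[0.215,0.185,0,0,0,0,-1],[0.26,0.2,0,0,0,0,-1],[0.305,0.205,0,0,0,0,-1],[0.35,0.205,0,0,0,0,-1],[0.395,0.205,0,0,0,0,-1],[0.44,0.205,0,0,0,0,-1],[0.485,0.205,0,0,0,0,-1]],
  ],
)

```text
time_s: 2.3
ee_pos: [0.4145, -0.0216, 0.3002]
eef_rot: [-3.141, -0.0, 1.566]
force: [0.6, 0.2, 0.1]
grip_width: 0.0941
grip_force: 0.0
```

Converted, 212 mm is 0.212, 195 mm is 0.195.

arm_command(
  plan=[
    [[0.042,-0.005,0,0,0,0,-1],[0.084,-0.01,0,0,0,0,-1],[0.126,-0.017,0,0,0,0,-1],[0.168,-0.023,0,0,0,0,-1],[0.195,-0.027,0,0,0,0,-1],[0.212,-0.029,0,0,0,0,-1],[0.212,-0.029,0.025,0,0,0,-1],[0.212,-0.029,0.065,0,0,0,-1],[0.212,-0.029,0.105,0,0,0,-1],[0.212,-0.029,0.13,0,0,0,-1],[0.212,-0.029,0.14,0,0,0,-1],[0.212,-0.029,0.14,0,0,0,-1]],
  ],
)

```text
time_s: 3.5
ee_pos: [0.3857, 0.1885, 0.1598]
eef_rot: [-3.14, 0.001, 1.568]
force: [-0.1, 0.6, 0.9]
grip_width: 0.0939
grip_force: 0.0
```

```bash
python3 - <<'E'
from h import *
print(ctrl.get_obs()['ee_pos'])
p,_,_=snap('side'); q,_,_=snap('top'); cv2.imwrite('pics/a1.png',np.hstack([cv2.resize(p[110:260,270:430],(400,375)),cv2.resize(q[170:260,150:270],(400,375))]))
E
```

```text
[0.38565222 0.18851874 0.1597753 ]
```

View pics/a1.png

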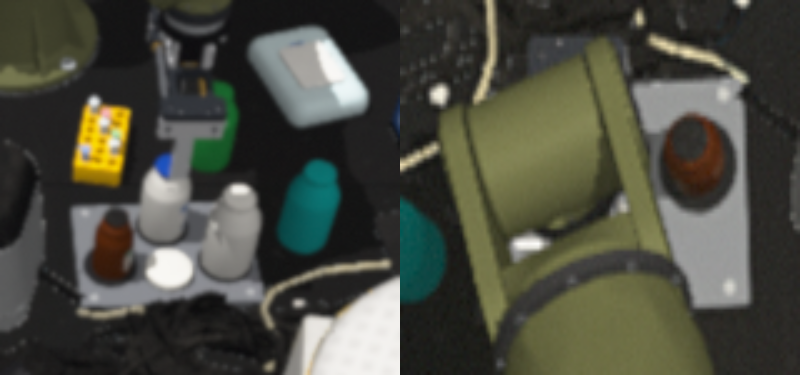

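Side view (crop pixel 165,165): the fingers straddle the blue-capped bottle and it is centred. I descend and grip.

Converted, 98 mm is 0.098, 90 mm is 0.09.

arm_command(
  plan=[
    [[0,0,0.02,0,0,0,-1],[0,0,0.045,0,0,0,-1],[0,0,0.07,0,0,0,-1],[0,0,0.09,0,0,0,-1],[0,0,0.098,0,0,0,-1],[0,0,0.098,0,0,0,0.2],[0,0,0.098,0,0,0,0.2],[0,0,0.098,0,0,0,0.2],[0,0,0.098,0,0,0,0.2],[0,0,0.098,0,0,0,0.2],[0,0,0.098,0,0,0,0.2]],
  ],
  squeeze=20,
)

```text
time_s: 4.7
ee_pos: [0.3862, 0.1888, 0.0629]
eef_rot: [3.141, -0.0, 1.571]
force: [-2.0, 0.2, 6.1]
grip_width: 0.0575
grip_force: 20.0
```

Converted, -230 mm is -0.23, -228 mm is -0.228.

arm_command(
  plan=[
    [[0,0,-0.01,0,0,0,0.2],[0,0,-0.035,0,0,0,0.2],[0,0,-0.07,0,0,0,0.2],[0,0,-0.11,0,0,0,0.2],[0,0,-0.15,0,0,0,0.2],[0,0,-0.19,0,0,0,0.2],[0,0,-0.215,0,0,0,0.2],[-0.01,0.003,-0.228,0,0,0,0.2],[-0.032,0.01,-0.23,0,0,0,0.2],[-0.064,0.02,-0.23,0,0,0,0.2],[-0.104,0.032,-0.23,0,0,0,0.2],[-0.144,0.044,-0.23,0,0,0,0.2]],
  ],
)

```text
time_s: 5.9
ee_pos: [0.4298, 0.0427, 0.292]
eef_rot: [-3.141, 0.0, 1.571]
force: [1.5, 0.6, -1.9]
grip_width: 0.058
grip_force: 20.0
```

Converted, -438 mm is -0.438, -425 mm is -0.425.

arm_command(
  plan=[
    [[-0.04,0.012,0,0,0,0,0.2],[-0.08,0.024,0,0,0,0,0.2],[-0.12,0.036,0,0,0,0,0.2],[-0.16,0.048,0,0,0,0,0.2],[-0.2,0.06,0,0,0,0,0.2],[-0.24,0.072,0,0,0,0,0.2],[-0.28,0.084,0,0,0,0,0.2],[-0.32,0.096,0,0,0,0,0.2],[-0.36,0.107,0,0,0,0,0.2],[-0.4,0.117,0,0,0,0,0.2],[-0.425,0.122,0,0,0,0,0.2],[-0.438,0.125,0,0,0,0,0.2]],
  ],
)

```text
time_s: 7.1
ee_pos: [0.5539, -0.3961, 0.2904]
eef_rot: [-3.139, -0.002, 1.569]
force: [0.4, 0.2, -1.5]
grip_width: 0.0573
grip_force: 20.0
```

Converted, 224 mm is 0.224, 223 mm is 0.223.

arm_command(
  plan=[
    [[0,0,0.015,0,0,0,0.2],[0,0,0.045,0,0,0,0.2],[0,0,0.085,0,0,0,0.2],[0,0,0.125,0,0,0,0.2],[0,0,0.16,0,0,0,0.2],[0,0,0.185,0,0,0,0.2],[0,0,0.203,0,0,0,0.2],[0,0,0.214,0,0,0,0.2],[0,0,0.22,0,0,0,0.2],[0,0,0.223,0,0,0,0.2],[0,0,0.224,0,0,0,0.2],[0,0,0.224,0,0,0,0.2]],
  ],
)

```text
time_s: 8.3
ee_pos: [0.5552, -0.3935, 0.0692]
eef_rot: [3.141, 0.001, 1.571]
force: [-0.4, -1.3, -1.0]
grip_width: 0.0577
grip_force: 20.0
```

Converted, 2 mm is 0.002, 1 mm is 0.001.

arm_command(
  plan=[
    [[0,0,0.001,0,0,0,0.2],[0,0,0.002,0,0,0,0.2],[0,0,0.002,0,0,0,0.2]],
  ],
)

```text
time_s: 8.6
ee_pos: [0.5552, -0.3935, 0.067]
eef_rot: [3.141, 0.001, 1.571]
force: [-0.3, 0.5, 1.7]
grip_width: 0.0579
grip_force: 20.0
```

Converted, -205 mm is -0.205, -200 mm is -0.2.

arm_command(
  plan=[
    [[0,0,0,0,0,0,-1],[0,0,0,0,0,0,-1],[0,0,0,0,0,0,-1],[0,0,0,0,0,0,-1],[0,0,-0.01,0,0,0,-1],[0,0,-0.035,0,0,0,-1],[0,0,-0.075,0,0,0,-1],[0,0,-0.12,0,0,0,-1],[0,0,-0.165,0,0,0,-1],[0,0,-0.2,0,0,0,-1],[0.02,-0.004,-0.205,0,0,0,-1],[0.055,-0.012,-0.205,0,0,0,-1]],
  ],
)

```text
time_s: 9.8
ee_pos: [0.5429, -0.339, 0.2732]
eef_rot: [3.139, 0.002, 1.569]
force: [-0.3, 0.6, 0.9]
grip_width: 0.0941
grip_force: 0.0
```

Converted, 460 mm is 0.46, 440 mm is 0.44.

arm_command(
  plan=[
    [[0.045,-0.009,0,0,0,0,-1],[0.09,-0.018,0,0,0,0,-1],[0.135,-0.027,0,0,0,0,-1],[0.18,-0.036,0,0,0,0,-1],[0.225,-0.045,0,0,0,0,-1],[0.27,-0.054,0,0,0,0,-1],[0.315,-0.063,0,0,0,0,-1],[0.36,-0.072,0,0,0,0,-1],[0.405,-0.082,0,0,0,0,-1],[0.44,-0.09,0,0,0,0,-1],[0.46,-0.093,0,0,0,0,-1],[0.46,-0.093,0,0,0,0,-1]],
  ],
)

```text
time_s: 11.0
ee_pos: [0.4495, 0.1235, 0.2723]
eef_rot: [3.14, -0.0, 1.574]
force: [-0.1, 0.2, -0.3]
grip_width: 0.0942
grip_force: 0.0
```

```bash
python3 - <<'E'
from h import *
print(ctrl.get_obs()['ee_pos'])
p,d,i=snap('side'); w=cloud(d,i); q,_,_=snap('top'); cv2.imwrite('pics/a2.png',np.hstack([cv2.resize(p[130:280,110:390],(560,300))]))
m=(w[...,2]>.125)&(w[...,0]>.5)&(w[...,0]<.65)&(w[...,1]<-.3); print(w[m].mean(0),w[m][:,2].max())
m=(w[...,2]>.1)&(w[...,2]<.12)&(w[...,0]>.4)&(w[...,0]<.5)&(w[...,1]<.16)&(w[...,1]>.09);print(w[m].mean(0))
E
```

```text
[0.4495136  0.12351894 0.27231475]
[ 0.55705252 -0.39208081  0.13162932] 0.1379539084378183
[0.45237635 0.1220669  0.10903225]
```

View pics/a2.png

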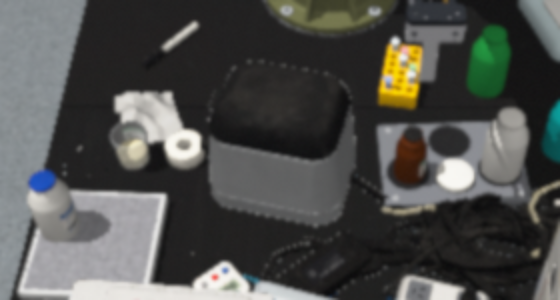

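The labelled bottle stands upright on the stand (crop 50,205), and the amber bottle is below the gripper. I descend and grip it.

Converted, 211 mm is 0.211, 208 mm is 0.208.

arm_command(
  plan=[
    [[0,0,0.03,0,0,0,-1],[0,0.001,0.07,0,0,0,-1],[0,0.001,0.11,0,0,0,-1],[0,0.001,0.145,0,0,0,-1],[0,0.001,0.175,0,0,0,-1],[0,0.001,0.197,0,0,0,-1],[0,0.001,0.208,0,0,0,-1],[0,0.001,0.211,0,0,0,-1],[0,0.001,0.211,0,0,0,0.3],[0,0.001,0.211,0,0,0,0.3],[0,0.001,0.211,0,0,0,0.3],[0,0.001,0.211,0,0,0,0.3]],
  ],
)

```text
time_s: 12.3
ee_pos: [0.4513, 0.1218, 0.0611]
eef_rot: [3.141, -0.0, 1.571]
force: [-0.3, 1.1, 1.3]
grip_width: 0.0654
grip_force: 0.0
```

arm_command(
  plan=[
    [[0,0,0,0,0,0,0.3],[0,0,0,0,0,0,0.3],[0,0,0,0,0,0,0.3]],
  ],
)

```text
time_s: 12.6
ee_pos: [0.451, 0.1217, 0.0606]
eef_rot: [3.142, -0.0, 1.571]
force: [-0.7, 0.4, 2.1]
grip_width: 0.0477
grip_force: 20.0
```

Converted, -230 mm is -0.23, -215 mm is -0.215.

arm_command(
  plan=[
    [[0,0,-0.01,0,0,0,0.3],[0,0,-0.035,0,0,0,0.3],[0,0,-0.07,0,0,0,0.3],[0,0,-0.11,0,0,0,0.3],[0,0,-0.15,0,0,0,0.3],[0,0,-0.19,0,0,0,0.3],[0,0,-0.215,0,0,0,0.3],[0,0,-0.23,0,0,0,0.3],[-0.015,0.006,-0.23,0,0,0,0.3],[-0.045,0.017,-0.23,0,0,0,0.3],[-0.082,0.031,-0.23,0,0,0,0.3],[-0.12,0.045,-0.23,0,0,0,0.3]],
  ],
)

```text
time_s: 13.8
ee_pos: [0.4961, 0.0005, 0.2913]
eef_rot: [3.141, 0.0, 1.572]
force: [0.8, 1.0, -0.8]
grip_width: 0.0477
grip_force: 20.0
```

Converted, -340 mm is -0.34, -328 mm is -0.328.

arm_command(
  plan=[
    [[-0.038,0.014,0,0,0,0,0.3],[-0.076,0.028,0,0,0,0,0.3],[-0.114,0.042,0,0,0,0,0.3],[-0.152,0.057,0,0,0,0,0.3],[-0.19,0.072,0,0,0,0,0.3],[-0.228,0.087,0,0,0,0,0.3],[-0.266,0.102,0,0,0,0,0.3],[-0.302,0.115,0,0,0,0,0.3],[-0.328,0.124,0,0,0,0,0.3],[-0.34,0.129,0,0,0,0,0.3],[-0.34,0.129,0.02,0,0,0,0.3],[-0.34,0.129,0.05,0,0,0,0.3]],
  ],
)

```text
time_s: 15.0
ee_pos: [0.6253, -0.339, 0.2417]
eef_rot: [3.139, 0.001, 1.57]
force: [1.0, -0.1, -0.8]
grip_width: 0.0477
grip_force: 20.0
```

Converted, 174 mm is 0.174, 172 mm is 0.172.

arm_command(
  plan=[
    [[0,0,0.04,0,0,0,0.3],[0,0,0.08,0,0,0,0.3],[0,0,0.115,0,0,0,0.3],[0,0,0.14,0,0,0,0.3],[0,0,0.157,0,0,0,0.3],[0,0,0.167,0,0,0,0.3],[0,0,0.172,0,0,0,0.3],[0,0,0.174,0,0,0,0.3],[0,0,0.174,0,0,0,0.3]],
  ],
)

```text
time_s: 15.9
ee_pos: [0.6253, -0.3385, 0.0673]
eef_rot: [3.141, 0.001, 1.571]
force: [0.2, 0.3, -0.4]
grip_width: 0.0475
grip_force: 20.0
```

Converted, 2.5 mm is 0.0025, 1.5 mm is 0.0015.

arm_command(
  plan=[
    [[0,0,0.0015,0,0,0,0.3],[0,0,0.0025,0,0,0,0.3],[0,0,0.0025,0,0,0,0.3]],
  ],
)

```text
time_s: 16.2
ee_pos: [0.6252, -0.3385, 0.0646]
eef_rot: [3.141, 0.001, 1.571]
force: [-0.6, 0.8, 2.9]
grip_width: 0.0481
grip_force: 20.0
```

Converted, -215 mm is -0.215, -205 mm is -0.205.

arm_command(
  plan=[
    [[0,0,0,0,0,0,-1],[0,0,0,0,0,0,-1],[0,0,0,0,0,0,-1],[0,0,0,0,0,0,-1],[0,0,0,0,0,0,-1],[0,0,-0.01,0,0,0,-1],[0,0,-0.035,0,0,0,-1],[0,0,-0.075,0,0,0,-1],[0,0,-0.12,0,0,0,-1],[0,0,-0.165,0,0,0,-1],[0,0,-0.205,0,0,0,-1],[0.02,-0.006,-0.215,0,0,0,-1]],
  ],
)

```text
time_s: 17.4
ee_pos: [0.6194, -0.32, 0.2849]
eef_rot: [3.135, 0.004, 1.569]
force: [0.8, 0.3, 0.1]
grip_width: 0.0942
grip_force: 0.0
```

Converted, 530 mm is 0.53, 485 mm is 0.485.

arm_command(
  plan=[
    [[0.035,-0.011,0,0,0,0,-1],[0.08,-0.024,0,0,0,0,-1],[0.125,-0.038,0,0,0,0,-1],[0.17,-0.052,0,0,0,0,-1],[0.215,-0.066,0,0,0,0,-1],[0.26,-0.08,0,0,0,0,-1],[0.305,-0.094,0,0,0,0,-1],[0.35,-0.108,0,0,0,0,-1],[0.395,-0.121,0,0,0,0,-1],[0.44,-0.135,0,0,0,0,-1],[0.485,-0.149,0,0,0,0,-1],[0.53,-0.163,0,0,0,0,-1]],
  ],
)

```text
time_s: 18.6
ee_pos: [0.455, 0.2134, 0.2801]
eef_rot: [3.14, -0.001, 1.571]
force: [1.3, -0.3, -0.2]
grip_width: 0.0939
grip_force: 0.0
```

Converted, 218 mm is 0.218, 214 mm is 0.214.

arm_command(
  plan=[
    [[0.035,-0.01,0,0,0,0,-1],[0.052,-0.015,0,0,0,0,-1],[0.052,-0.015,0,0,0,0,-1],[0.052,-0.015,0.03,0,0,0,-1],[0.052,-0.015,0.07,0,0,0,-1],[0.052,-0.015,0.11,0,0,0,-1],[0.052,-0.015,0.145,0,0,0,-1],[0.052,-0.015,0.175,0,0,0,-1],[0.052,-0.015,0.2,0,0,0,-1],[0.052,-0.015,0.214,0,0,0,-1],[0.052,-0.015,0.218,0,0,0,-1],[0.052,-0.015,0.218,0,0,0,-1]],
  ],
)

```text
time_s: 19.8
ee_pos: [0.4414, 0.2632, 0.0613]
eef_rot: [3.142, 0.0, 1.57]
force: [0.5, 0.4, 0.5]
grip_width: 0.0942
grip_force: 0.0
```

arm_command(
  plan=[
    [[0,0,0,0,0,0,0.2],[0,0,0,0,0,0,0.2],[0,0,0,0,0,0,0.2],[0,0,0,0,0,0,0.2],[0,0,0,0,0,0,0.2],[0,0,0,0,0,0,0.2]],
  ],
)

```text
time_s: 20.4
ee_pos: [0.4411, 0.2637, 0.0612]
eef_rot: [3.141, -0.0, 1.571]
force: [-1.2, -0.1, 2.6]
grip_width: 0.0616
grip_force: 20.0
```

arm_command(
  plan=[
    [[0,0,-0.01,0,0,0,0.2],[0,0,-0.035,0,0,0,0.2],[0,0,-0.07,0,0,0,0.2],[0,0,-0.11,0,0,0,0.2],[0,0,-0.15,0,0,0,0.2],[0,0,-0.19,0,0,0,0.2],[0,0,-0.215,0,0,0,0.2],[0,0,-0.23,0,0,0,0.2],[-0.015,0.003,-0.23,0,0,0,0.2],[-0.045,0.009,-0.23,0,0,0,0.2],[-0.082,0.017,-0.23,0,0,0,0.2],[-0.12,0.025,-0.23,0,0,0,0.2]],
  ],
)

```text
time_s: 21.6
ee_pos: [0.4656, 0.1417, 0.2901]
eef_rot: [-3.14, 0.0, 1.572]
force: [1.0, 0.0, -0.8]
grip_width: 0.0617
grip_force: 20.0
```

Converted, -427 mm is -0.427, -418 mm is -0.418.

arm_command(
  plan=[
    [[-0.04,0.008,0,0,0,0,0.2],[-0.08,0.017,0,0,0,0,0.2],[-0.12,0.025,0,0,0,0,0.2],[-0.16,0.033,0,0,0,0,0.2],[-0.2,0.042,0,0,0,0,0.2],[-0.24,0.05,0,0,0,0,0.2],[-0.28,0.058,0,0,0,0,0.2],[-0.32,0.067,0,0,0,0,0.2],[-0.36,0.075,0,0,0,0,0.2],[-0.395,0.083,0,0,0,0,0.2],[-0.418,0.087,0,0,0,0,0.2],[-0.427,0.089,0,0,0,0,0.2]],
  ],
)

```text
time_s: 22.8
ee_pos: [0.554, -0.2858, 0.2894]
eef_rot: [-3.139, -0.001, 1.569]
force: [0.7, 0.3, -2.4]
grip_width: 0.0617
grip_force: 20.0
```

Converted, 224 mm is 0.224, 223 mm is 0.223.

arm_command(
  plan=[
    [[0,0,0.015,0,0,0,0.2],[0,0,0.045,0,0,0,0.2],[0,0,0.085,0,0,0,0.2],[0,0,0.125,0,0,0,0.2],[0,0,0.16,0,0,0,0.2],[0,0,0.185,0,0,0,0.2],[0,0,0.203,0,0,0,0.2],[0,0,0.214,0,0,0,0.2],[0,0,0.22,0,0,0,0.2],[0,0,0.223,0,0,0,0.2],[0,0,0.224,0,0,0,0.2],[0,0,0.224,0,0,0,0.2]],
  ],
)

```text
time_s: 24.0
ee_pos: [0.5552, -0.2834, 0.0676]
eef_rot: [3.141, 0.0, 1.571]
force: [0.1, -0.5, -1.8]
grip_width: 0.0621
grip_force: 20.0
```

Converted, 2.5 mm is 0.0025, 1.5 mm is 0.0015.

arm_command(
  plan=[
    [[0,0,0.0015,0,0,0,0.2],[0,0,0.0025,0,0,0,0.2],[0,0,0.0025,0,0,0,0.2]],
  ],
)

```text
time_s: 24.3
ee_pos: [0.5552, -0.2835, 0.0652]
eef_rot: [3.141, 0.0, 1.571]
force: [-1.6, 0.4, 4.6]
grip_width: 0.062
grip_force: 20.0
```

Converted, -200 mm is -0.2, -165 mm is -0.165.

arm_command(
  plan=[
    [[0,0,0,0,0,0,-1],[0,0,0,0,0,0,-1],[0,0,0,0,0,0,-1],[0,0,0,0,0,0,-1],[0,0,0,0,0,0,-1],[0,0,-0.01,0,0,0,-1],[0,0,-0.035,0,0,0,-1],[0,0,-0.075,0,0,0,-1],[0,0,-0.12,0,0,0,-1],[0,0,-0.165,0,0,0,-1],[0,0,-0.2,0,0,0,-1],[0,0,-0.2,0,0,0,-1]],
  ],
)

```text
time_s: 25.5
ee_pos: [0.5561, -0.2839, 0.271]
eef_rot: [3.134, 0.005, 1.571]
force: [-0.3, -0.3, 0.6]
grip_width: 0.0939
grip_force: 0.0
```

arm_command(
  plan=[
    [[0.035,-0.007,0,0,0,0,-1],[0.08,-0.016,0,0,0,0,-1],[0.125,-0.025,0,0,0,0,-1],[0.17,-0.034,0,0,0,0,-1],[0.215,-0.043,0,0,0,0,-1],[0.26,-0.052,0,0,0,0,-0.6],[0.305,-0.061,0,0,0,0,-0.55],[0.35,-0.07,0,0,0,0,-0.55],[0.395,-0.079,0,0,0,0,-0.55],[0.44,-0.088,0,0,0,0,-0.55],[0.465,-0.094,0,0,0,0,-0.55],[0.476,-0.096,0,0,0,0,-0.55]],
  ],
)

```text
time_s: 26.7
ee_pos: [0.4581, 0.1946, 0.2643]
eef_rot: [-3.141, -0.0, 1.573]
force: [0.6, -0.3, 0.7]
grip_width: 0.0732
grip_force: 0.0
```

```bash
python3 - <<'E'
from h import *
o=ctrl.get_obs();print(o['ee_pos'],o['grip_width'])
p,d,i=snap('side'); w=cloud(d,i); q,d2,j=snap('top')
cv2.imwrite('pics/a3.png',np.vstack([cv2.resize(p[130:280,110:390],(560,300)),cv2.resize(q[120:260,140:440],(560,261))]))
b=lambda w,x0,x1,y0,y1,z0,z1:w[(w[...,0]>x0)&(w[...,0]<x1)&(w[...,1]>y0)&(w[...,1]<y1)&(w[...,2]>z0)&(w[...,2]<z1)]
for k,ww in(('side',w),('top',cloud(d2,j))):
  for n,bx in dict(lid=(.42,.5,.155,.235,.022,.034),am=(.59,.66,-.37,-.3,.1,.13),lab=(.52,.59,-.43,-.36,.12,.15),pl=(.52,.59,-.32,-.25,.128,.16),cup=(.37,.45,-.35,-.265,.05,.07)).items():
    r=b(ww,*bx); 
    if len(r)>5: c,R=cv2.minEnclosingCircle((r[:,:2]*1000).astype(np.float32)); print(k,n,len(r),r.mean(0).round(4),np.round(c,1),round(R,1),'zmax',r[:,2].max().round(4))
E
```

```text
[0.45810954 0.19455826 0.26434149] 0.0731913360897384
side lid 221 [0.4617 0.1918 0.0265] [461.4 191.3] 30.1 zmax 0.0322
side am 137 [ 0.6287 -0.3362  0.1104] [ 627.  -336.1] 19.0 zmax 0.1221
side lab 145 [ 0.5581 -0.3916  0.1303] [ 555.6 -393.1] 20.7 zmax 0.1368
side pl 148 [ 0.5576 -0.2818  0.1386] [ 555.3 -282.1] 20.4 zmax 0.1451
side cup 97 [ 0.4097 -0.3076  0.057 ] [ 410.4 -306.1] 29.5 zmax 0.0654
top am 134 [ 0.6229 -0.3346  0.1114] [ 623.8 -336.1] 17.6 zmax 0.1224
top lab 158 [ 0.5534 -0.3905  0.1316] [ 553.  -390.6] 20.1 zmax 0.1417
top pl 168 [ 0.5542 -0.2807  0.1393] [ 553.4 -281.8] 20.1 zmax 0.1483
top cup 82 [ 0.4117 -0.3092  0.0584] [ 410.7 -306.4] 28.3 zmax 0.0657
```

View pics/a3.png

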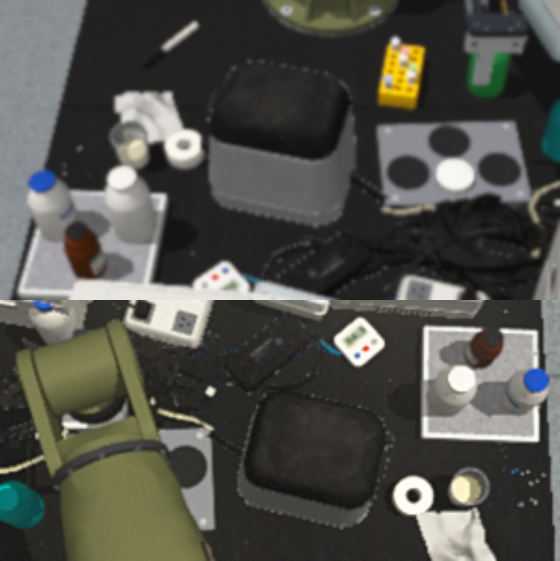

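All three bottles stand upright on the stand (lower view: 460,385; 530,388; 485,350). The lid is alone on the station (455,175 in the upper view). I go down to it.

Converted, 244 mm is 0.244, 242 mm is 0.242.

arm_command(
  plan=[
    [[-0.001,0.001,0.03,0,0,0,-0.55],[-0.001,0.001,0.07,0,0,0,-0.55],[-0.001,0.001,0.11,0,0,0,-0.55],[-0.001,0.001,0.15,0,0,0,-0.55],[-0.001,0.001,0.185,0,0,0,-0.55],[-0.001,0.001,0.21,0,0,0,-0.55],[-0.001,0.001,0.227,0,0,0,-0.55],[-0.001,0.001,0.237,0,0,0,-0.55],[-0.001,0.001,0.242,0,0,0,-0.55],[-0.001,0.001,0.244,0,0,0,-0.55],[-0.001,0.001,0.244,0,0,0,-0.55]],
  ],
)

```text
time_s: 27.9
ee_pos: [0.4604, 0.1915, 0.0209]
eef_rot: [3.141, -0.0, 1.571]
force: [-0.1, 0.4, 0.1]
grip_width: 0.0726
grip_force: 0.0
```

Converted, 2.5 mm is 0.0025, 1.5 mm is 0.0015.

arm_command(
  plan=[
    [[0,0,0.0015,0,0,0,-0.55],[0,0,0.0025,0,0,0,-0.55],[0,0,0.0025,0,0,0,0.2],[0,0,0.0025,0,0,0,0.2],[0,0,0.0025,0,0,0,0.2],[0,0,0.0025,0,0,0,0.2],[0,0,0.0025,0,0,0,0.2],[0,0,0.0025,0,0,0,0.2]],
  ],
  squeeze=10,
)

```text
time_s: 28.7
ee_pos: [0.4601, 0.1917, 0.0181]
eef_rot: [3.141, -0.0, 1.571]
force: [-0.9, 0.4, 2.2]
grip_width: 0.058
grip_force: 10.0
```

Converted, -242 mm is -0.242, -230 mm is -0.23.

arm_command(
  plan=[
    [[0,0,-0.01,0,0,0,0.2],[0,0,-0.03,0,0,0,0.2],[0,0,-0.06,0,0,0,0.2],[0,0,-0.095,0,0,0,0.2],[0,0,-0.13,0,0,0,0.2],[0,0,-0.165,0,0,0,0.2],[0,0,-0.2,0,0,0,0.2],[0,0,-0.23,0,0,0,0.2],[0,0,-0.242,0,0,0,0.2],[0,0,-0.242,0,0,0,0.2]],
  ],
)

```text
time_s: 29.7
ee_pos: [0.4603, 0.1918, 0.2611]
eef_rot: [3.139, -0.001, 1.571]
force: [-0.3, -1.1, -1.5]
grip_width: 0.0582
grip_force: 10.0
```

Converted, -450 mm is -0.45, -410 mm is -0.41.

arm_command(
  plan=[
    [[-0.015,-0.001,0,0,0,0,0.2],[-0.05,-0.005,0,0,0,0,0.2],[-0.09,-0.009,0,0,0,0,0.2],[-0.13,-0.013,0,0,0,0,0.2],[-0.17,-0.017,0,0,0,0,0.2],[-0.21,-0.021,0,0,0,0,0.2],[-0.25,-0.025,0,0,0,0,0.2],[-0.29,-0.029,0,0,0,0,0.2],[-0.33,-0.033,0,0,0,0,0.2],[-0.37,-0.037,0,0,0,0,0.2],[-0.41,-0.041,0,0,0,0,0.2],[-0.45,-0.045,0,0,0,0,0.2]],
  ],
)

```text
time_s: 30.9
ee_pos: [0.4133, -0.2602, 0.2582]
eef_rot: [-3.139, -0.002, 1.57]
force: [0.6, 1.1, -0.3]
grip_width: 0.0577
grip_force: 10.0
```

arm_command(
  plan=[
    [[-0.03,-0.003,0,0,0,0,0.2],[-0.05,-0.004,0.01,0,0,0,0.2],[-0.05,-0.004,0.04,0,0,0,0.2],[-0.05,-0.004,0.08,0,0,0,0.2],[-0.05,-0.004,0.115,0,0,0,0.2],[-0.05,-0.004,0.13,0,0,0,0.2],[-0.05,-0.004,0.13,0,0,0,0.2]],
  ],
)

```text
time_s: 31.6
ee_pos: [0.4088, -0.3075, 0.1264]
eef_rot: [-3.136, -0.004, 1.57]
force: [0.7, 0.3, -0.2]
grip_width: 0.0581
grip_force: 10.0
```

```bash
python3 - <<'E'
from h import *
o=ctrl.get_obs();print(o['ee_pos'],o['grip_width'])
p,d,i=snap('side'); w=cloud(d,i)
cv2.imwrite('pics/a4.png',cv2.resize(p[110:270,90:290],(750,600),interpolation=cv2.INTER_CUBIC))
z=o['ee_pos'][2]
m=(w[...,0]>.37)&(w[...,0]<.46)&(w[...,1]>-.36)&(w[...,1]<-.26)
white=(p.min(-1)>130); r=w[m&(abs(w[...,2]-z-.008)<.012)&white]; print(len(r),r.mean(0),r.min(0),r.max(0),cv2.minEnclosingCircle((r[:,:2]*1000).astype(np.float32)))
E
```

```text
[ 0.40877513 -0.30748989  0.12638843] 0.05806355382545782
132 [ 0.4137806  -0.29581256  0.13373644] [ 0.38260454 -0.33510082  0.12411471] [ 0.44558278 -0.2778247   0.14433748] ((414.03509521484375, -303.03289794921875), 32.13856506347656)
```

View pics/a4.png

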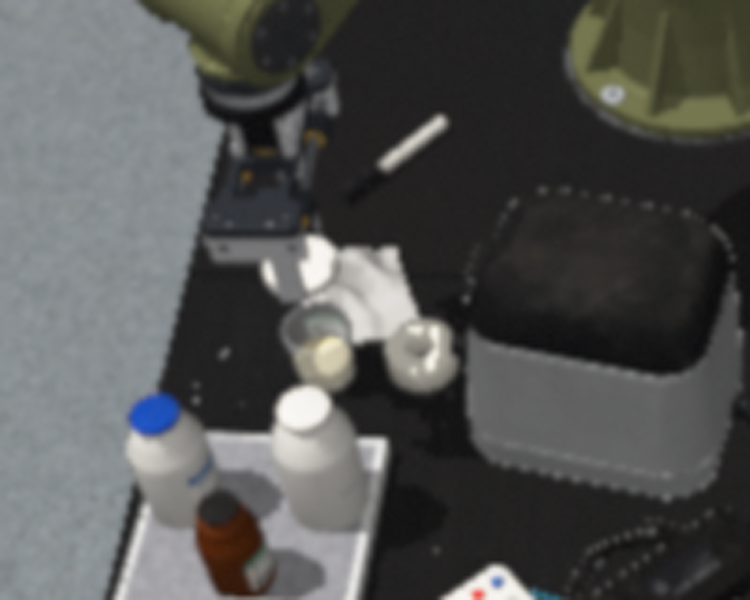

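The lid is held level (300,268), just above the cup (320,345). The measured y of lid and cup agree within about 1 mm. I lower the lid.

Converted, 60 mm is 0.06, 59 mm is 0.059.

arm_command(
  plan=[
    [[0,0,0.012,0,0,0,0.2],[0,0,0.03,0,0,0,0.2],[0,0,0.045,0,0,0,0.2],[0,0,0.053,0,0,0,0.2],[0,0,0.057,0,0,0,0.2],[0,0,0.059,0,0,0,0.2],[0,0,0.06,0,0,0,0.2],[0,0,0.06,0,0,0,0.2],[0,0,0.06,0,0,0,0.2]],
  ],
)

```text
time_s: 32.55
ee_pos: [0.4112, -0.3085, 0.0703]
eef_rot: [3.141, 0.0, 1.571]
force: [1.1, -0.4, -0.1]
grip_width: 0.0583
grip_force: 10.0
```

Converted, 7.5 mm is 0.0075, 7 mm is 0.007.

arm_command(
  plan=[
    [[0,0,0.003,0,0,0,0.2],[0,0,0.005,0,0,0,0.2],[0,0,0.007,0,0,0,0.2],[0,0,0.0075,0,0,0,0.2],[0,0,0.0075,0,0,0,0.2]],
  ],
)

```text
time_s: 33.05
ee_pos: [0.411, -0.3083, 0.0623]
eef_rot: [-3.141, -0.0, 1.571]
force: [0.0, -0.4, 0.4]
grip_width: 0.058
grip_force: 10.0
```

Converted, -160 mm is -0.16, -120 mm is -0.12.

arm_command(
  plan=[
    [[0,0,0.0005,0,0,0,0.2],[0,0,0.0005,0,0,0,-0.1],[0,0,0.0005,0,0,0,-0.25],[0,0,0.0005,0,0,0,-0.35],[0,0,0.0005,0,0,0,-0.6],[0,0,0.0005,0,0,0,-0.8],[0,0,0.0005,0,0,0,-0.8],[0,0,-0.01,0,0,0,-0.8],[0,0,-0.04,0,0,0,-0.8],[0,0,-0.08,0,0,0,-0.8],[0,0,-0.12,0,0,0,-1],[0,0,-0.16,0,0,0,-1]],
  ],
  squeeze=20,
)

```text
time_s: 34.25
ee_pos: [0.4108, -0.3081, 0.225]
eef_rot: [3.141, 0.0, 1.571]
force: [0.1, -0.9, -0.9]
grip_width: 0.0938
grip_force: 0.0
```

```bash
python3 - <<'E'
from h import *
o=ctrl.get_obs();print(o['ee_pos'],o['grip_width'])
p,d,i=snap('side'); w=cloud(d,i)
q,d2,j=snap('top')
cv2.imwrite('pics/a5.png',np.hstack([cv2.resize(p[150:230,130:230],(375,300),interpolation=cv2.INTER_CUBIC),cv2.resize(q[180:260,340:440],(375,300),interpolation=cv2.INTER_CUBIC)]))
for n,im,ww in(('side',p,w),('top',q,cloud(d2,j))):
    r=ww[(ww[...,0]>.37)&(ww[...,0]<.455)&(ww[...,1]>-.35)&(ww[...,1]<-.265)&(abs(ww[...,2]-.07)<.008)]
    if len(r)>9: print(n,len(r),r.mean(0),cv2.minEnclosingCircle((r[:,:2]*1000).astype(np.float32)))
E
```

```text
[ 0.41075479 -0.3080854   0.22499271] 0.09384343113366206
side 245 [ 0.41438925 -0.30689009  0.06995704] ((412.2799987792969, -310.456787109375), 31.589372634887695)
```

View pics/a5.png

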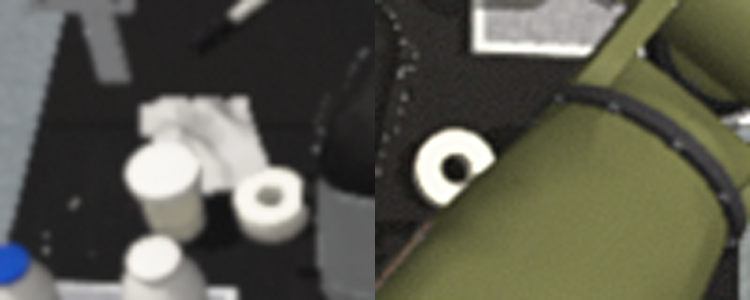

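The lid lies flat and centred on the cup (165,170 in the side crop, flush on the rim), and the roll beside it is untouched. Next I fetch the plain bottle.

Converted, 150 mm is 0.15, 144 mm is 0.144.

arm_command(
  plan=[
    [[0.005,0.03,0,0,0,0,-1],[0.013,0.075,0,0,0,0,-1],[0.02,0.115,0,0,0,0,-1],[0.024,0.138,0,0,0,0,-1],[0.0245,0.144,0,0,0,0,-1],[0.0245,0.144,0,0,0,0,-1],[0.0245,0.144,0.03,0,0,0,-1],[0.0245,0.144,0.07,0,0,0,-1],[0.0245,0.144,0.11,0,0,0,-1],[0.0245,0.144,0.138,0,0,0,-1],[0.0245,0.144,0.15,0,0,0,-1],[0.0245,0.144,0.15,0,0,0,-1]],
  ],
)

```text
time_s: 35.55
ee_pos: [0.5539, -0.284, 0.0718]
eef_rot: [-3.14, -0.001, 1.57]
force: [-0.0, -0.2, 0.7]
grip_width: 0.0936
grip_force: 0.0
```

```bash
python3 - <<'E'
from h import *
o=ctrl.get_obs();print(o['ee_pos'],o['grip_width'])
q,d,i=snap('top'); ww=cloud(d,i)
r=ww[(ww[...,0]>.37)&(ww[...,0]<.455)&(ww[...,1]>-.35)&(ww[...,1]<-.265)&(abs(ww[...,2]-.07)<.008)]
if len(r)>9: print(len(r),r.mean(0),cv2.minEnclosingCircle((r[:,:2]*1000).astype(np.float32)))
E
```

```text
[ 0.55389432 -0.28397903  0.07175613] 0.09364851336605602
```

Converted, 6.5 mm is 0.0065, 4 mm is 0.004.

arm_command(
  plan=[
    [[0,0,0.004,0,0,0,-1],[0,0,0.0065,0,0,0,-1],[0,0,0.0065,0,0,0,0.2],[0,0,0.0065,0,0,0,0.2],[0,0,0.0065,0,0,0,0.2],[0,0,0.0065,0,0,0,0.2],[0,0,0.0065,0,0,0,0.2],[0,0,0.0065,0,0,0,0.2]],
  ],
)

```text
time_s: 36.4
ee_pos: [0.5551, -0.2838, 0.066]
eef_rot: [3.141, 0.0, 1.571]
force: [0.4, -0.4, 1.1]
grip_width: 0.062
grip_force: 20.0
```

Converted, -226 mm is -0.226, -215 mm is -0.215.

arm_command(
  plan=[
    [[0,0,-0.01,0,0,0,0.2],[0,0,-0.035,0,0,0,0.2],[0,0,-0.07,0,0,0,0.2],[0,0,-0.11,0,0,0,0.2],[0,0,-0.15,0,0,0,0.2],[0,0,-0.19,0,0,0,0.2],[0,0,-0.215,0,0,0,0.2],[0,0,-0.226,0,0,0,0.2],[0.015,-0.003,-0.226,0,0,0,0.2],[0.045,-0.009,-0.226,0,0,0,0.2],[0.082,-0.017,-0.226,0,0,0,0.2],[0.12,-0.025,-0.226,0,0,0,0.2]],
  ],
)

```text
time_s: 37.6
ee_pos: [0.5292, -0.1627, 0.2908]
eef_rot: [-3.14, -0.001, 1.57]
force: [-0.0, -0.5, -1.3]
grip_width: 0.0622
grip_force: 20.0
```

Converted, 427.5 mm is 0.4275, 418 mm is 0.418.

arm_command(
  plan=[
    [[0.04,-0.008,0,0,0,0,0.2],[0.08,-0.017,0,0,0,0,0.2],[0.12,-0.025,0,0,0,0,0.2],[0.16,-0.033,0,0,0,0,0.2],[0.2,-0.042,0,0,0,0,0.2],[0.24,-0.05,0,0,0,0,0.2],[0.28,-0.058,0,0,0,0,0.2],[0.32,-0.067,0,0,0,0,0.2],[0.36,-0.075,0,0,0,0,0.2],[0.395,-0.083,0,0,0,0,0.2],[0.418,-0.087,0,0,0,0,0.2],[0.4275,-0.089,0,0,0,0,0.2]],
  ],
)

```text
time_s: 38.8
ee_pos: [0.4402, 0.2652, 0.2911]
eef_rot: [-3.14, 0.001, 1.573]
force: [0.4, -0.3, -2.2]
grip_width: 0.0618
grip_force: 20.0
```

Converted, 226 mm is 0.226, 225 mm is 0.225.

arm_command(
  plan=[
    [[0,0,0.015,0,0,0,0.2],[0,0,0.045,0,0,0,0.2],[0,0,0.085,0,0,0,0.2],[0,0,0.125,0,0,0,0.2],[0,0,0.16,0,0,0,0.2],[0,0,0.185,0,0,0,0.2],[0,0,0.203,0,0,0,0.2],[0,0,0.214,0,0,0,0.2],[0,0,0.221,0,0,0,0.2],[0,0,0.225,0,0,0,0.2],[0,0,0.226,0,0,0,0.2],[0,0,0.226,0,0,0,0.2]],
  ],
)

```text
time_s: 40.0
ee_pos: [0.4413, 0.2638, 0.0664]
eef_rot: [3.141, -0.0, 1.571]
force: [-0.2, 0.6, -0.6]
grip_width: 0.0618
grip_force: 20.0
```

Converted, 4.5 mm is 0.0045, 3.5 mm is 0.0035.

arm_command(
  plan=[
    [[0,0,0.002,0,0,0,0.2],[0,0,0.0035,0,0,0,0.2],[0,0,0.0045,0,0,0,0.2],[0,0,0.0045,0,0,0,0.2]],
  ],
)

```text
time_s: 40.4
ee_pos: [0.4411, 0.2638, 0.062]
eef_rot: [3.141, -0.0, 1.571]
force: [-2.0, -1.5, 5.5]
grip_width: 0.0623
grip_force: 20.0
```

Converted, -210 mm is -0.21, -205 mm is -0.205.

arm_command(
  plan=[
    [[0,0,0,0,0,0,-1],[0,0,0,0,0,0,-1],[0,0,0,0,0,0,-1],[0,0,0,0,0,0,-1],[0,0,0,0,0,0,-1],[0,0,-0.01,0,0,0,-1],[0,0,-0.035,0,0,0,-1],[0,0,-0.075,0,0,0,-1],[0,0,-0.12,0,0,0,-1],[0,0,-0.165,0,0,0,-1],[0,0,-0.205,0,0,0,-1],[-0.02,0.006,-0.21,0,0,0,-1]],
  ],
)

```text
time_s: 41.6
ee_pos: [0.4476, 0.2451, 0.2773]
eef_rot: [3.134, -0.004, 1.573]
force: [-0.1, -0.5, 0.5]
grip_width: 0.0939
grip_force: 0.0
```

Converted, -530 mm is -0.53, -485 mm is -0.485.

arm_command(
  plan=[
    [[-0.035,0.011,0,0,0,0,-1],[-0.08,0.024,0,0,0,0,-1],[-0.125,0.038,0,0,0,0,-1],[-0.17,0.052,0,0,0,0,-1],[-0.215,0.066,0,0,0,0,-1],[-0.26,0.08,0,0,0,0,-1],[-0.305,0.094,0,0,0,0,-1],[-0.35,0.108,0,0,0,0,-1],[-0.395,0.121,0,0,0,0,-1],[-0.44,0.135,0,0,0,0,-1],[-0.485,0.149,0,0,0,0,-1],[-0.53,0.163,0,0,0,0,-1]],
  ],
)

```text
time_s: 42.8
ee_pos: [0.61, -0.2882, 0.2724]
eef_rot: [3.141, 0.0, 1.571]
force: [0.1, 1.7, -0.7]
grip_width: 0.0941
grip_force: 0.0
```

Converted, 203 mm is 0.203, 195 mm is 0.195.

arm_command(
  plan=[
    [[-0.04,0.012,0,0,0,0,-1],[-0.052,0.015,0,0,0,0,-1],[-0.052,0.015,0,0,0,0,-1],[-0.052,0.015,0.03,0,0,0,-1],[-0.052,0.015,0.07,0,0,0,-1],[-0.052,0.015,0.11,0,0,0,-1],[-0.052,0.015,0.145,0,0,0,-1],[-0.052,0.015,0.175,0,0,0,-1],[-0.052,0.015,0.195,0,0,0,-1],[-0.052,0.015,0.203,0,0,0,-1],[-0.052,0.015,0.203,0,0,0,-1],[-0.052,0.015,0.203,0,0,0,-1]],
  ],
)

```text
time_s: 44.0
ee_pos: [0.6251, -0.338, 0.0698]
eef_rot: [3.141, 0.0, 1.571]
force: [-3.8, 0.5, -2.0]
grip_width: 0.094
grip_force: 1.6
```

A slight sideways force: the open finger's back touches the printer front. I narrow the opening first, then finish the descent.

arm_command(
  plan=[
    [[0,0,0,0,0,0,-0.6],[0,0,0,0,0,0,-0.6],[0,0,0,0,0,0,-0.6],[0,0,0,0,0,0,-0.6]],
  ],
)

```text
time_s: 44.4
ee_pos: [0.6252, -0.3384, 0.0689]
eef_rot: [3.141, 0.0, 1.571]
force: [-0.8, -0.3, 0.3]
grip_width: 0.0755
grip_force: 0.0
```

Converted, 4 mm is 0.004, 2 mm is 0.002.

arm_command(
  plan=[
    [[0,0,0.002,0,0,0,-0.6],[0,0,0.004,0,0,0,-0.6],[0,0,0.004,0,0,0,0.3],[0,0,0.004,0,0,0,0.3],[0,0,0.004,0,0,0,0.3],[0,0,0.004,0,0,0,0.3],[0,0,0.004,0,0,0,0.3],[0,0,0.004,0,0,0,0.3]],
  ],
)

```text
time_s: 45.2
ee_pos: [0.625, -0.3383, 0.0645]
eef_rot: [3.141, 0.0, 1.571]
force: [-0.5, 0.0, 0.7]
grip_width: 0.0476
grip_force: 20.0
```

Converted, -226 mm is -0.226, -215 mm is -0.215.

arm_command(
  plan=[
    [[0,0,-0.01,0,0,0,0.3],[0,0,-0.035,0,0,0,0.3],[0,0,-0.07,0,0,0,0.3],[0,0,-0.11,0,0,0,0.3],[0,0,-0.15,0,0,0,0.3],[0,0,-0.19,0,0,0,0.3],[0,0,-0.215,0,0,0,0.3],[0,0,-0.226,0,0,0,0.3],[0.015,-0.006,-0.226,0,0,0,0.3],[0.045,-0.017,-0.226,0,0,0,0.3],[0.082,-0.031,-0.226,0,0,0,0.3],[0.12,-0.045,-0.226,0,0,0,0.3]],
  ],
)

```text
time_s: 46.4
ee_pos: [0.5789, -0.2171, 0.2892]
eef_rot: [-3.14, -0.001, 1.57]
force: [0.3, 0.1, 0.4]
grip_width: 0.0476
grip_force: 20.0
```

Converted, 340 mm is 0.34, 328 mm is 0.328.

arm_command(
  plan=[
    [[0.038,-0.014,0,0,0,0,0.3],[0.076,-0.028,0,0,0,0,0.3],[0.114,-0.042,0,0,0,0,0.3],[0.152,-0.057,0,0,0,0,0.3],[0.19,-0.072,0,0,0,0,0.3],[0.228,-0.087,0,0,0,0,0.3],[0.266,-0.102,0,0,0,0,0.3],[0.302,-0.115,0,0,0,0,0.3],[0.328,-0.124,0,0,0,0,0.3],[0.34,-0.129,0,0,0,0,0.3],[0.34,-0.129,0.02,0,0,0,0.3],[0.34,-0.129,0.05,0,0,0,0.3]],
  ],
)

```text
time_s: 47.6
ee_pos: [0.4514, 0.1217, 0.2406]
eef_rot: [3.139, -0.0, 1.571]
force: [0.8, 0.8, -1.3]
grip_width: 0.0476
grip_force: 20.0
```

Converted, 176 mm is 0.176, 174 mm is 0.174.

arm_command(
  plan=[
    [[0,0,0.04,0,0,0,0.3],[0,0,0.08,0,0,0,0.3],[0,0,0.115,0,0,0,0.3],[0,0,0.14,0,0,0,0.3],[0,0,0.157,0,0,0,0.3],[0,0,0.168,0,0,0,0.3],[0,0,0.174,0,0,0,0.3],[0,0,0.176,0,0,0,0.3],[0,0,0.176,0,0,0,0.3]],
  ],
)

```text
time_s: 48.5
ee_pos: [0.4513, 0.1216, 0.0648]
eef_rot: [3.141, -0.0, 1.571]
force: [0.5, 0.2, -0.9]
grip_width: 0.0476
grip_force: 20.0
```

Converted, 4.4 mm is 0.0044, 3.5 mm is 0.0035.

arm_command(
  plan=[
    [[0,0,0.002,0,0,0,0.3],[0,0,0.0035,0,0,0,0.3],[0,0,0.0044,0,0,0,0.3],[0,0,0.0044,0,0,0,0.3]],
  ],
)

```text
time_s: 48.9
ee_pos: [0.4512, 0.1217, 0.0604]
eef_rot: [3.141, -0.0, 1.571]
force: [-1.1, -0.5, 2.6]
grip_width: 0.0476
grip_force: 20.0
```

Converted, -210 mm is -0.21, -205 mm is -0.205.

arm_command(
  plan=[
    [[0,0,0,0,0,0,-1],[0,0,0,0,0,0,-1],[0,0,0,0,0,0,-1],[0,0,0,0,0,0,-1],[0,0,0,0,0,0,-1],[0,0,-0.01,0,0,0,-1],[0,0,-0.035,0,0,0,-1],[0,0,-0.075,0,0,0,-1],[0,0,-0.12,0,0,0,-1],[0,0,-0.165,0,0,0,-1],[0,0,-0.205,0,0,0,-1],[0,0,-0.21,0,0,0,-1]],
  ],
)

```text
time_s: 50.1
ee_pos: [0.4521, 0.1219, 0.2756]
eef_rot: [3.134, -0.001, 1.571]
force: [0.1, 0.8, -1.0]
grip_width: 0.0938
grip_force: 0.0
```

Converted, -515 mm is -0.515, -475 mm is -0.475.

arm_command(
  plan=[
    [[-0.025,0.005,0,0,0,0,-1],[-0.07,0.014,0,0,0,0,-1],[-0.115,0.023,0,0,0,0,-1],[-0.16,0.032,0,0,0,0,-1],[-0.205,0.041,0,0,0,0,-1],[-0.25,0.05,0,0,0,0,-1],[-0.295,0.06,0,0,0,0,-1],[-0.34,0.069,0,0,0,0,-1],[-0.385,0.078,0,0,0,0,-1],[-0.43,0.087,0,0,0,0,-1],[-0.475,0.096,0,0,0,0,-1],[-0.515,0.104,0,0,0,0,-1]],
  ],
)

```text
time_s: 51.3
ee_pos: [0.5547, -0.3953, 0.2696]
eef_rot: [-3.141, -0.0, 1.57]
force: [-0.3, 1.0, 0.2]
grip_width: 0.0939
grip_force: 0.0
```

Converted, 203 mm is 0.203, 200 mm is 0.2.

arm_command(
  plan=[
    [[0,0,0,0,0,0,-1],[0,0,0.015,0,0,0,-1],[0,0,0.05,0,0,0,-1],[0,0,0.09,0,0,0,-1],[0,0,0.13,0,0,0,-1],[0,0,0.165,0,0,0,-1],[0,0,0.19,0,0,0,-1],[0,0,0.2,0,0,0,-1],[0,0,0.203,0,0,0,-1],[0,0,0.203,0,0,0,-1]],
  ],
)

```text
time_s: 52.3
ee_pos: [0.5554, -0.3934, 0.0681]
eef_rot: [3.141, 0.001, 1.571]
force: [0.3, 0.5, 0.1]
grip_width: 0.0941
grip_force: 0.0
```

Converted, 1 mm is 0.001.

arm_command(
  plan=[
    [[0,0,0.001,0,0,0,-1],[0,0,0.001,0,0,0,0.2],[0,0,0.001,0,0,0,0.2],[0,0,0.001,0,0,0,0.2],[0,0,0.001,0,0,0,0.2],[0,0,0.001,0,0,0,0.2],[0,0,0.001,0,0,0,0.2]],
  ],
)

```text
time_s: 53.0
ee_pos: [0.555, -0.3933, 0.0661]
eef_rot: [3.142, 0.0, 1.571]
force: [0.1, 0.2, 0.7]
grip_width: 0.0578
grip_force: 20.0
```

arm_command(
  plan=[
    [[0,0,-0.01,0,0,0,0.2],[0,0,-0.035,0,0,0,0.2],[0,0,-0.07,0,0,0,0.2],[0,0,-0.11,0,0,0,0.2],[0,0,-0.15,0,0,0,0.2],[0,0,-0.19,0,0,0,0.2],[0,0,-0.215,0,0,0,0.2],[0,0,-0.226,0,0,0,0.2],[0.015,-0.004,-0.226,0,0,0,0.2],[0.045,-0.013,-0.226,0,0,0,0.2],[0.082,-0.024,-0.226,0,0,0,0.2],[0.12,-0.035,-0.226,0,0,0,0.2]],
  ],
)

```text
time_s: 54.2
ee_pos: [0.5191, -0.272, 0.2908]
eef_rot: [-3.14, -0.001, 1.57]
force: [0.2, 0.2, -0.2]
grip_width: 0.0576
grip_force: 20.0
```

Converted, 462 mm is 0.462, -134 mm is -0.134.

arm_command(
  plan=[
    [[0.04,-0.012,0,0,0,0,0.2],[0.082,-0.024,0,0,0,0,0.2],[0.124,-0.036,0,0,0,0,0.2],[0.166,-0.048,0,0,0,0,0.2],[0.208,-0.06,0,0,0,0,0.2],[0.25,-0.072,0,0,0,0,0.2],[0.292,-0.085,0,0,0,0,0.2],[0.334,-0.097,0,0,0,0,0.2],[0.376,-0.109,0,0,0,0,0.2],[0.415,-0.12,0,0,0,0,0.2],[0.445,-0.129,0,0,0,0,0.2],[0.462,-0.134,0,0,0,0,0.2]],
  ],
)

```text
time_s: 55.4
ee_pos: [0.3848, 0.1905, 0.2914]
eef_rot: [-3.14, 0.0, 1.573]
force: [0.7, 1.0, -1.3]
grip_width: 0.058
grip_force: 20.0
```

Converted, 226 mm is 0.226, 225 mm is 0.225.

arm_command(
  plan=[
    [[0,0,0.015,0,0,0,0.2],[0,0,0.045,0,0,0,0.2],[0,0,0.085,0,0,0,0.2],[0,0,0.125,0,0,0,0.2],[0,0,0.16,0,0,0,0.2],[0,0,0.185,0,0,0,0.2],[0,0,0.203,0,0,0,0.2],[0,0,0.214,0,0,0,0.2],[0,0,0.221,0,0,0,0.2],[0,0,0.225,0,0,0,0.2],[0,0,0.226,0,0,0,0.2],[0,0,0.226,0,0,0,0.2]],
  ],
)

```text
time_s: 56.6
ee_pos: [0.3863, 0.1888, 0.0665]
eef_rot: [3.141, -0.0, 1.571]
force: [0.0, -0.4, -0.5]
grip_width: 0.0583
grip_force: 20.0
```

Converted, 4.5 mm is 0.0045, 3.5 mm is 0.0035.

arm_command(
  plan=[
    [[0,0,0.002,0,0,0,0.2],[0,0,0.0035,0,0,0,0.2],[0,0,0.0045,0,0,0,0.2],[0,0,0.0045,0,0,0,0.2]],
  ],
)

```text
time_s: 57.0
ee_pos: [0.3861, 0.1887, 0.062]
eef_rot: [3.141, -0.0, 1.571]
force: [-2.4, -0.9, 6.2]
grip_width: 0.0578
grip_force: 20.0
```

Converted, -225 mm is -0.225, -205 mm is -0.205.

arm_command(
  plan=[
    [[0,0,0,0,0,0,-1],[0,0,0,0,0,0,-1],[0,0,0,0,0,0,-1],[0,0,0,0,0,0,-1],[0,0,0,0,0,0,-1],[0,0,-0.01,0,0,0,-1],[0,0,-0.035,0,0,0,-1],[0,0,-0.075,0,0,0,-1],[0,0,-0.12,0,0,0,-1],[0,0,-0.165,0,0,0,-1],[0,0,-0.205,0,0,0,-1],[0,0,-0.225,0,0,0,-1]],
  ],
)

```text
time_s: 58.2
ee_pos: [0.3863, 0.1888, 0.2908]
eef_rot: [3.137, -0.002, 1.571]
force: [-0.6, -0.4, -0.7]
grip_width: 0.094
grip_force: 0.0
```

Converted, -250 mm is -0.25, -230 mm is -0.23.

arm_command(
  plan=[
    [[-0.03,0.005,0,0,0,0,-1],[-0.07,0.01,0,0,0,0,-1],[-0.11,0.015,0,0,0,0,-1],[-0.15,0.02,0,0,0,0,-1],[-0.19,0.025,0,0,0,0,-1],[-0.23,0.03,0,0,0,0,-1],[-0.25,0.032,0,0,0,0,-1],[-0.25,0.032,0,0,0,0,-1]],
  ],
)

```text
time_s: 59.0
ee_pos: [0.4178, -0.0631, 0.287]
eef_rot: [3.141, 0.0, 1.568]
force: [-0.1, 0.2, -0.2]
grip_width: 0.0943
grip_force: 0.0
```

```bash
python3 - <<'E'
from h import *
o=ctrl.get_obs();print(o['time_s'],o['ee_pos'],o['grip_width'])
b=lambda w,x0,x1,y0,y1,z0,z1:w[(w[...,0]>x0)&(w[...,0]<x1)&(w[...,1]>y0)&(w[...,1]<y1)&(w[...,2]>z0)&(w[...,2]<z1)]
ims=[]
for k in('side','top'):
  p,d,i=snap(k); ims.append(p); ww=cloud(d,i); w0=cloud(np.load(k+'0.npz')['d'],i)
  for n,bx in dict(am=(.42,.49,.09,.16,.098,.125),lab=(.35,.42,.155,.225,.12,.145),pl=(.405,.475,.23,.3,.126,.15),lid=(.37,.455,-.35,-.265,.064,.08)).items():
    for t,W in(('now',ww),('t0',w0)):
      r=b(W,*bx)
      if len(r)>15: print(k,n,t,len(r),r.mean(0).round(4),r[:,2].max().round(3))
cv2.imwrite('pics/a6.png',np.hstack([cv2.resize(ims[0][110:290,110:430],(400,225)),cv2.resize(ims[1][120:260,150:440],(400,225))]))
E
```

```text
59.0 [ 0.41782687 -0.06311389  0.28703376] 0.09433424349373296
side am now 98 [0.4548 0.1213 0.1068] 0.113
side am t0 102 [0.4536 0.1209 0.1065] 0.115
side lab now 99 [0.3886 0.1882 0.1276] 0.134
side lab t0 99 [0.3871 0.1883 0.1274] 0.133
side pl now 120 [0.4435 0.2636 0.1342] 0.141
side pl t0 122 [0.4435 0.2633 0.1343] 0.139
side lid now 235 [ 0.4136 -0.3069  0.0704] 0.077
top am now 125 [0.4494 0.1223 0.1091] 0.117
top am t0 114 [0.4478 0.1225 0.1092] 0.12
top lab now 152 [0.3853 0.1891 0.1291] 0.137
top lab t0 149 [0.3836 0.1893 0.1291] 0.136
top pl now 168 [0.4402 0.265  0.1356] 0.144
top pl t0 167 [0.4392 0.2642 0.1353] 0.144
top lid now 337 [ 0.4108 -0.3061  0.071 ] 0.079
```

View pics/a6.png

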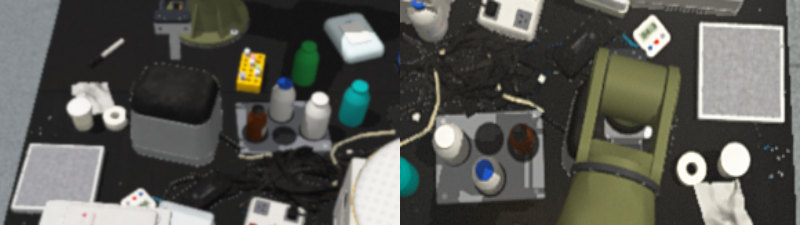

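The final views show all three bottles back on their inlays within about 2 mm of their start, and the lid on the cup within 1 mm of the measured rim centre (730,160 in the right half). The stand is empty.

```bash
python3 -c "
from h import *
print(ctrl.hand_in())"
```

```text
the job is handed in; nothing more can be done
None
```

The job is handed in at about 59 s of the allowed 152 s: by the last pictures all three bottles stand within about 2 mm of where they started and the lid is centred on the cup within about 1 mm, but the hand-in returned no verdict.

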